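Refit the oil filler cap

TASK

Take the black oil filler cap with the yellow grip bar out of its steel dish and set it on the filler neck of the red valve cover. With light pressure, turn it backward (anticlockwise seen from above) until you feel it drop into the thread start, then screw it forward (clockwise) until it is fully home on the neck. Never force it against the thread, leave the other things on the bench alone, and let go of the cap at the end.

Things in the scene. Friction and masses are not known exactly. Their poses are not given: they have to be found in the camera images.
- cap_mid (a point): Black oil filler cap, upright, 57 mm tall, about 80 g, in a round steel dish (132 mm across, rim 20 mm high). The point: on its axis, half-way up; z up along the axis, x along the grip bar. Flange 62 mm across, from 3.5 mm below to 4.5 mm above the point; plug below it 36 mm across, 25 mm long, lowest 5 mm tapered to 27 mm.
- grip_bar (a point): Centre of the yellow grip bar on top of the cap: 50 mm long (along x), 14 mm thick, 24 mm tall, standing on the flange; 16.5 mm above cap_mid.
- lugs (a point): On the cap's axis at the height of its three thread lugs, 21.5 mm below cap_mid: blocks 5 mm wide and 4 mm tall, 120 deg apart (one on +x), sticking out of the plug to 23.5 mm from the axis.
- filler (a point): Centre of the rim of the fixed alloy oil filler neck, z up: 62 mm across, 27 mm tall, standing on the red valve cover of a cylinder head. The rim's opening is 51 mm across. Cap home: its flange lies on this rim, cap_mid 3.5 mm above the point. The neck is rigid: all contact between cap and neck together must stay below 80 N; turning on 0.1 rad against a stop can pass that.
- thread (a point): Same axis, 3 mm below filler: flat land, bore 40 mm, on which the lugs ride (cap_mid 20.5 mm above filler). Three gaps in it, 120 deg apart, are the thread starts, a lug wide plus 20 deg; this pose does not tell their angle. The anticlockwise side of each gap is a hard raised stop, 3 mm high, 8 deg wide: it blocks a lug turned on past the gap, and a lug turned forward on the land jams on its back.
- thread_end (a point): Same axis, foot of the right-hand thread, 20.5 mm below filler. Turned backward, pressed lightly, the cap drops 10.5 mm within 120 deg, or at once if set on the gaps (cap_mid 10 mm above filler;3 mm more first if set on the stops). Then forward: level for up to 20 deg, sinking 6.7 mm/rad with 1.5 mm of play up and down, home after 55 to 75 deg in all, hard end stop about 10 deg later.
- oil_bottle: Loose grey oil bottle, 80 mm across, 210 mm tall, upright; origin under its centre. To be left alone.
- coolant_cap: Loose blue coolant cap, 43 mm across, 24 mm tall, in another steel dish; origin under its centre. To be left alone.
- spark_plug: Loose spark plug, about 70 mm long, lying in the same dish as the blue cap. To be left alone.
- ratchet: Loose ratchet handle, about 240 mm long, lying on the bench. To be left alone.
- socket_a: Loose socket, 26 mm across, 30 mm tall, standing on the bench. To be left alone.
- socket_b: Loose socket, 32 mm across, 34 mm tall, standing on the bench. To be left alone.
- screwdriver: Loose screwdriver, 200 mm long, orange handle, lying on the bench. To be left alone.
Mind the look-alikes: they are no part of the job. Of the things that look like the part that bears cap_mid, the largest one is meant.

How it is judged (in metres and radians):
On the way:
1. the cap has dropped, level, into the thread starts of the neck and is not yet screwed down (z of cap_mid in the frame of filler between 0.0075 and 0.013 m and horizontal distance between cap_mid and filler below 0.004 m and angle between cap_mid's own z axis and vertical below 0.08 rad), for 0.2 s.
At the end, for the whole second after the job is handed in: The cap is fully home on the filler neck (its flange within 1.6 mm of the rim), centred within 4 mm, level within 0.06 rad, at rest and released (z of cap_mid in the frame of filler below 0.0051 m and horizontal distance between cap_mid and filler below 0.004 m and angle between cap_mid's own z axis and vertical below 0.06 rad and linear speed of cap below 0.01 m/s); the robot touches nothing.
It fails at once if the cap is forced against the neck or its thread (more than 80 N in all) (contact force between cap and neck above 80 N).
It fails at once if the cap goes crooked into the thread (z of cap_mid in the frame of filler below 0.018 m and horizontal distance between cap_mid and filler below 0.02 m and angle between cap_mid's own z axis and vertical above 0.15 rad).
It fails at once if another thing on the bench is disturbed (moved more than 20 mm) (distance of any of oil_bottle, coolant_cap, spark_plug, ratchet, socket_a, socket_b, screwdriver from where it was at the start of the episode above 0.02 m).
It also fails if it takes over 61 s, if anything falls off the work surface, if the arm or the gripper's body presses on something with over 40 N, if the wrist force passes 120 N, or if a joint passes its speed limit or range.

ROBOT

A 6-joint arm with a two-finger parallel gripper is mounted at the origin on the work surface. World frame = base frame: x ahead of the robot, y to its left, z up, the work surface at z = 0. Lengths are in mm, angles in rad, forces in N, time in s.
With the tool pointing down it reaches from about 350 to 725 mm from the base axis. Payload 6 kg.
Tool frame: the origin (TCP) lies between the finger pads; the fingertips stand 14 mm ahead of it and the grasp point (between the pads) lies 5 mm behind it; z points along the fingers, y is the direction in which the jaws open and shut (so a half turn about z gives the same grasp; the last joint's range is limited). The gripper opens to 85 mm and grips with 20 to 120 N. Pads are 22 mm wide; open, the fingers measure 114 mm over their backs; the gripper's body (76 mm by 85 mm) begins 54 mm behind the grasp point. The pads swing forward as they close: fully open they stand 13 mm farther back than shut.
Start: joints at [-0.842, 0.04, 0.085, 0, -1.615, -0.334], TCP at [230.782, -553.819, 245.261] pointing down, gripper open.
Joint ranges: [-2.56, 2.56], [-1.29, 2.01], [-1.08, 1.49], [-3.29, 1.98], [-2.81, -0.18], [-2.99, 2.99]. Speed limits (rad/s): [2.57, 2.57, 3.01, 3.14, 3.14, 3.14].

INTERFACE

Orientations are given as a unit quaternion [x, y, z, w].
In Python, from workcell import r gives the robot as it stands. The module is installed in compiled form; this text tells all that it offers.
- The arm moves only by the tool move_arm, never from a script. Its argument "deltas" is a list of rows, each a list of 7 numbers: the turn, a rotation vector about the tool's x, y, z in rad, then the shift along the tool's x, y, z in cm, then the gripper's target within -1 to 1 (shut at 1, half-way at 0, fully open at -1). A call has exactly 5 rows; each row is the pose to reach, as a shift and turn from the pose commanded when the call began, along the tool's axes at that moment; what a row does not reach only later rows make up. A row lasts 1/12 s, in which the tool goes at most 41.7 mm and 7.16 degrees, less where a joint would pass 70% of its speed; a pose out of reach is approached as far as the arm can. A call with a gripper value outside its range is refused whole. The fingers move at their own pace and stop on an object; "squeeze" is the grip in N (left out, the last holds). Time passes only in rows, so rows that repeat a pose let the fingers close, or fill a call up. It gives the time, the measured TCP pose, the force and the opening at its end, in the units of the state.
- r.get_state(): the state, without advancing time (a new reading comes with each control period).
- r.read_camera(name): name is "scene" or "top" or "wrist"; returns a dict with "img" (400x640x3 uint8, red, green, blue), "intrinsics" (3x3 intrinsics, pixels), "k1" (the pictures are not rectified: a ray, as slopes to the right and down, at radius r is drawn at 1 + k1 r^2 times it, then the intrinsics apply), "cam_to_world" (4x4, takes a point from camera to world coordinates); the wrist camera has in their place "hand_eye" (4x4, takes a point from camera to tool coordinates, whose origin is the TCP and whose axes are the flange's). Camera axes: x right, y down, z forward; pixel columns grow to the right and rows downward; lengths in mm; the calibration is good to about 2 mm. A picture is of the moment at which its call begins: read the wrist's pose just before it. There is no depth.
- r.job_done(): hands the job in, once; it reports no verdict.
The state is a dict: "t": time; "joint_pos": joint angles; "qd": joint speeds; "joint_efforts": joint torques, N m; "position": TCP position; "eef_rot": TCP orientation; "wrist_force": force on the tool from outside, world axes, zero at the start; "torque": the same for the moment, N m; "grip_width": finger opening in mm.
Only numpy, scipy, OpenCV 4.12 (cv2) and the standard library are available. Lean on these libraries where they do the work, as an engineer would, in place of code of your own. Each camera call takes 0.05 s, during which the arm holds its last target. There are 200 camera calls.

## Working session

There is one attempt and no reset: what is moved stays moved. The work goes in short steps, Python scripts to look and compute and a tool call to move; the robot and the scene stay as the last step left them, time stands still between calls to the robot, and variables do not carry over. Pictures are saved under pics/ and viewed, about 8 in all and at most 12, crops included, and the job is handed in when it is done.

Besides the shell and the picture viewer there is one more tool, called after "Request:" by a JSON object that holds its "api" and its "payload", one argument or row to a line. move_arm: Moves the arm, as the interface text tells. Its arguments: {"type":"object","properties":{"deltas":{"type":"array"},"squeeze":{"type":"number"}},"required":["deltas"]}

```bash
mkdir -p pics; python3 - <<'E'
from workcell import r
import cv2,numpy as np,pickle
s=r.get_state();print(s)
d={}
for n in("scene","top"):
    c=r.read_camera(n);d[n]=c;cv2.imwrite(f"pics/{n}0.png",c["img"][...,::-1]);print(n,c["intrinsics"],c["k1"],c["cam_to_world"])
c=r.read_camera("wrist");print(c["hand_eye"]);d['wrist']=c
pickle.dump(d,open("d0.pkl","wb"))
E
```

```text
{'t': 0.0, 'joint_pos': array([-8.42303649e-01,  4.08502343e-02,  8.38119548e-02, -4.61243817e-04,
       -1.61547872e+00, -3.33700967e-01]), 'qd': array([ 9.14796836e-04,  1.09932008e-03, -1.03143509e-03,  6.17908614e-05,
       -1.18312231e-04, -1.08413615e-03]), 'joint_efforts': array([-5.60204853e-05, -3.68212259e+01,  3.47410011e+01,  6.93251431e+00,
       -5.45987001e-03,  4.91148370e-06]), 'position': array([ 230.73771402, -553.54203551,  244.25816489]), 'eef_rot': array([-1.96126254e-01,  9.80578247e-01,  8.58521702e-04, -2.37080370e-04]), 'wrist_force': array([-0.32631084, -0.52281609, -0.91462397]), 'torque': array([-0.04428892, -0.03394731, -0.01713035]), 'grip_width': 85.1239138804513}
scene [[375.71371851   0.         321.75618   ]
 [  0.         375.71371851 198.22571287]
 [  0.           0.           1.        ]] -0.0011277237350988461 [[ 5.63320041e-01  4.63698855e-01 -6.83852253e-01  1.37115797e+03]
 [ 8.26163169e-01 -3.27313062e-01  4.58607215e-01 -6.31173466e+02]
 [-1.11781343e-02 -8.23316179e-01 -5.67472923e-01  8.22416082e+02]
 [ 0.00000000e+00  0.00000000e+00  0.00000000e+00  1.00000000e+00]]
top [[420.47958573   0.         319.00486737]
 [  0.         420.47958573 202.10112593]
 [  0.           0.           1.        ]] -0.08673028710961347 [[ 2.58850189e-02 -9.83294536e-01  1.80171642e-01  2.94652295e+02]
 [-9.99649971e-01 -2.44748658e-02  1.00457349e-02 -9.04357384e+01]
 [-5.46823948e-03 -1.80368611e-01 -9.83583887e-01  1.32879776e+03]
 [ 0.00000000e+00  0.00000000e+00  0.00000000e+00  1.00000000e+00]]
[[ 9.42251930e-04 -9.64783072e-01 -2.63045121e-01  6.62976378e+01]
 [ 9.99999550e-01  9.37167701e-04  1.44796348e-04 -5.01905251e-01]
 [ 1.06820326e-04 -2.63045139e-01  9.64783522e-01 -1.27708858e+02]
 [ 0.00000000e+00  0.00000000e+00  0.00000000e+00  1.00000000e+00]]
```

View pics/scene0.png

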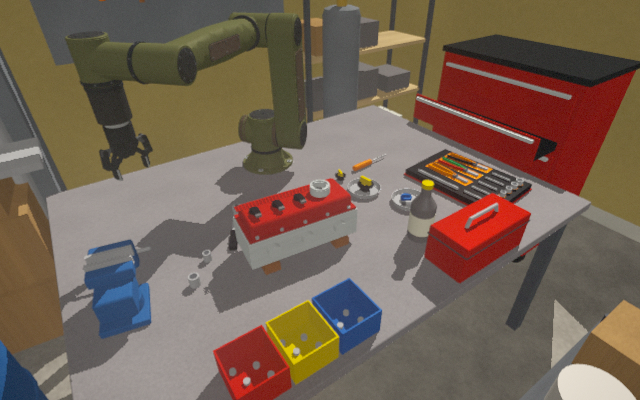

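View pics/top0.png

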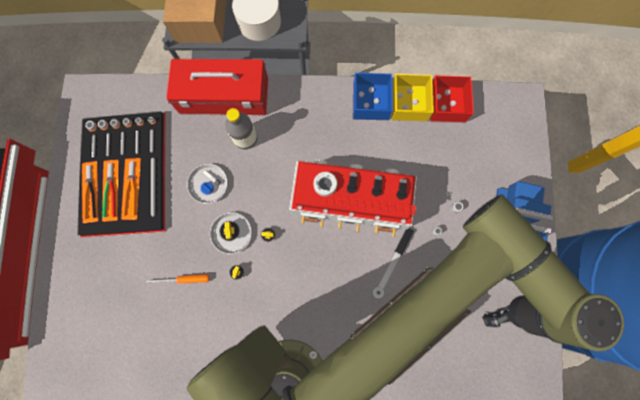

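Top view: three yellow-barred black caps, at (230,231) in the steel dish, (268,235) and (237,271) loose on the bench. The one in the dish is the largest and fits the text. The filler neck is at (325,183) in the top view and (320,187) in the scene view. I'll confirm with a crop and triangulate.

```bash
cat > h.py <<'E'
import numpy as np,cv2
def ray(c,uv,T=None):
    K=c["intrinsics"];T=c["cam_to_world"] if T is None else T
    p=cv2.undistortPoints(np.array([[uv]],float),K,np.array([c["k1"],0,0,0,0.]))[0,0]
    # k1 applied on slopes
    d=T[:3,:3]@np.array([p[0],p[1],1]);return T[:3,3],d/np.linalg.norm(d)
def onz(c,uv,z,T=None):
    o,d=ray(c,uv,T);return o+d*(z-o[2])/d[2]
def tri(rs):
    A=sum(np.eye(3)-np.outer(d,d) for o,d in rs);b=sum((np.eye(3)-np.outer(d,d))@o for o,d in rs)
    x=np.linalg.solve(A,b);return x,[np.linalg.norm((np.eye(3)-np.outer(d,d))@(x-o)) for o,d in rs]
def wristT(s,c):
    from scipy.spatial.transform import Rotation as R
    T=np.eye(4);T[:3,:3]=R.from_quat(s["eef_rot"]).as_matrix();T[:3,3]=s["position"];return T@c["hand_eye"]
def blobs(img,lo,hi,roi,amin=5):
    x0,y0,x1,y1=roi;h=cv2.cvtColor(img,cv2.COLOR_RGB2HSV)[y0:y1,x0:x1]
    m=cv2.inRange(h,np.array(lo),np.array(hi));n,l,st,ce=cv2.connectedComponentsWithStats(m)
    return [(st[i,4],ce[i]+[x0,y0],st[i,:4]+[x0,y0,0,0],(l==i)) for i in range(1,n) if st[i,4]>=amin]
E
python3 - <<'E'
import pickle,cv2,numpy as np
from h import *
d=pickle.load(open("d0.pkl","rb"))
t=d["top"];s=d["scene"]
Y=((20,120,80),(35,255,255))
bt=blobs(t["img"],*Y,(200,200,290,290));bs=blobs(s["img"],*Y,(325,160,390,205))
for n,b in(("t",bt),("s",bs)):
    for x in b:print(n,x[0],x[1],x[2])
W=((0,0,150),(180,60,255))
nt=blobs(t["img"],*W,(300,160,345,205),20);ns=blobs(s["img"],*W,(300,172,340,200),20)
for n,b in(("nt",nt),("ns",ns)):
    for x in b:print(n,x[0],x[1],x[2])
a=cv2.resize(t["img"][140:290,180:350],None,fx=3.5,fy=3.5,interpolation=cv2.INTER_CUBIC)
b=cv2.resize(s["img"][160:215,300:400],(600,330),interpolation=cv2.INTER_CUBIC)
cv2.imwrite("pics/crop1.png",a[...,::-1]);cv2.imwrite("pics/crop2.png",b[...,::-1])
# bar
P,e=tri([ray(t,max(bt,key=lambda x:x[0])[1]),ray(s,max(bs,key=lambda x:x[0])[1])]);print("bar",P,e)
E
```

```text
t 147 [227.91156463 230.27210884] [223 222  12  18]
t 81 [267.30864198 234.2345679 ] [261 231  13   8]
t 81 [235.55555556 271.62962963] [232 266   9  13]
s 29 [339.89655172 173.03448276] [338 169   5   8]
s 92 [365.25       180.76086957] [360 176  12  10]
nt 37 [310.81081081 160.43243243] [300 160  23   3]
nt 285 [325.17192982 183.20701754] [314 172  23  24]
ns 445 [315.68988764 178.83146067] [300 172  36  20]
bar [434.62812361 201.29491882  46.45247722] [np.float64(0.4600099132616874), np.float64(0.4600099132615981)]
```

View pics/crop1.png

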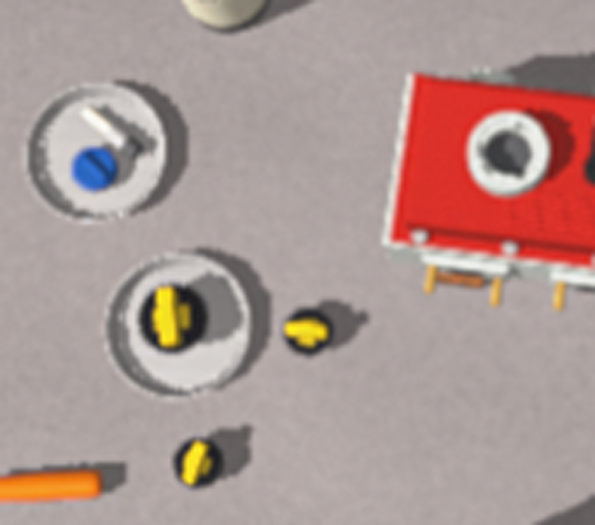

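View pics/crop2.png

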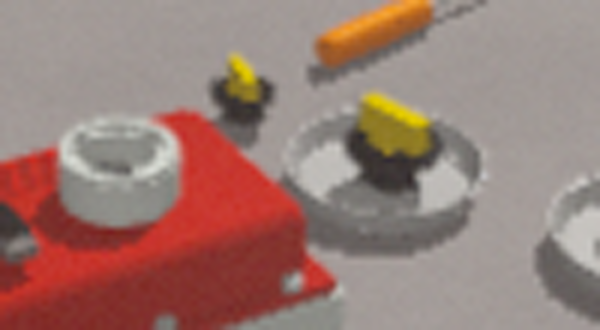

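Crops confirm it: the cap in the dish (crop 170,315) is clearly the largest. Next I'll work out the neck position and the bar yaw.

```bash
cat >> h.py <<'E'
def go(x,y,z,yaw,nomode=False):
    """delta from current measured pose to world pose tool-down with tool-x yaw (deg)"""
    from workcell import r
    from scipy.spatial.transform import Rotation as R
    s=r.get_state();R0=R.from_quat(s["eef_rot"]);a=np.radians(yaw)
    xa=np.array([np.cos(a),np.sin(a),0]);za=np.array([0,0,-1.]);M=np.c_[xa,np.cross(za,xa),za]
    rv=(R0.inv()*R.from_matrix(M)).as_rotvec();sh=R0.inv().apply(np.array([x,y,z])-s["position"])/10
    print("pos",s["position"].round(1),"t",round(s["t"],2),"F",s["wrist_force"].round(1),"w",round(s["grip_width"],1),"j",s["joint_pos"].round(2));print("delta rv",rv.round(3),"cm",sh.round(2),"rows",np.linalg.norm(sh)*10/41.7,np.degrees(np.linalg.norm(rv))/7.16)
E
python3 - <<'E'
import pickle
from h import *
d=pickle.load(open("d0.pkl","rb"));t=d["top"];s=d["scene"]
P,e=tri([ray(t,(325.2,183.2)),ray(s,(319.8,183.8))]);print("neck",P,e)
bt=max(blobs(t["img"],(20,120,80),(35,255,255),(200,200,290,290)),key=lambda x:x[0])
ys,xs=np.nonzero(bt[3]);pts=np.array([onz(t,(x+200,y+200),55)[:2] for x,y in zip(xs,ys)])
w,v=np.linalg.eigh(np.cov(pts.T));print("bar yaw",np.degrees(np.arctan2(v[1,1],v[0,1])),12**.5*w**.5)
go(P[0],P[1],260,180)
E
```

```text
neck [555.18334062 -92.85747419 202.43230495] [np.float64(1.9866538011960286), np.float64(1.9866538011960906)]
bar yaw -168.81419557395708 [29.27343616 47.74820985]
pos [ 230.8 -553.6  244.5] t 0.15 F [-0.1 -0.5 -0. ] w 85.6 j [-0.84  0.04  0.08 -0.   -1.62 -0.33]
delta rv [ 0.001 -0.     0.395] cm [-47.67  30.05  -1.51] rows 13.518184737885903 3.159583632566444
```

Request:
{"api": "move_arm", "payload": {
  "deltas": [
    [0,0,0,-3.2,2,-1.3,-1],
    [0,0,0,-6.4,4,-2.6,-1],
    [0,0,0,-9.6,6,-3.9,-1],
    [0,0,0,-12.8,8,-5.2,-1],
    [0,0,0,-16,10,-6.5,-1]
  ]
}}

```text
t: 0.57
position: [340.5, -398.4, 310.7]
eef_rot: [-0.196, 0.981, 0.0, -0.0]
wrist_force: [0.3, -0.5, -0.1]
grip_width: 85.8
```

Request:
{"api": "move_arm", "payload": {
  "deltas": [
    [0,0,0,-3.2,2,0,-1],
    [0,0,0,-6.4,4,0,-1],
    [0,0,0,-9.6,6,0,-1],
    [0,0,0,-12.8,8,0,-1],
    [0,0,0,-16,10,0,-1]
  ]
}}

```text
t: 0.98
position: [449.9, -244.3, 310.3]
eef_rot: [-0.196, 0.981, 0.0, 0.0]
wrist_force: [0.6, -0.2, 0.2]
grip_width: 85.3
```

Request:
{"api": "move_arm", "payload": {
  "deltas": [
    [0,0,0.08,-3.2,2,0,-1],
    [0,0,0.16,-6.4,4,0,-1],
    [0,0,0.24,-9.6,6,0,-1],
    [0,0,0.32,-12.8,8,0,-1],
    [0,0,0.395,-15.7,10,0,-1]
  ]
}}

```text
t: 1.4
position: [556.5, -91.4, 309.9]
eef_rot: [0.002, 1.0, 0.0, -0.0]
wrist_force: [0.7, -1.3, -0.4]
grip_width: 85.3
```

```bash
python3 - <<'E'
from h import *
from workcell import r
import pickle
s=r.get_state();c=r.read_camera("wrist");pickle.dump((s,c),open("w1.pkl","wb"));cv2.imwrite("pics/w1.png",c["img"][...,::-1])
go(555,-93,310,180);print(c["intrinsics"],c["k1"])
E
```

```text
pos [558.7 -87.3 308.1] t 1.45 F [-1.   2.2 -4.1] w 85.3 j [ 0.2  -0.03  0.13 -0.   -1.73 -1.78]
delta rv [ 0.002 -0.002 -0.005] cm [ 0.37 -0.57 -0.19] rows 0.16915778221703973 0.047738856471585454
[[311.98563467   0.         321.71052085]
 [  0.         311.98563467 202.32661396]
 [  0.           0.           1.        ]] -0.033403286862160056
```

View pics/w1.png

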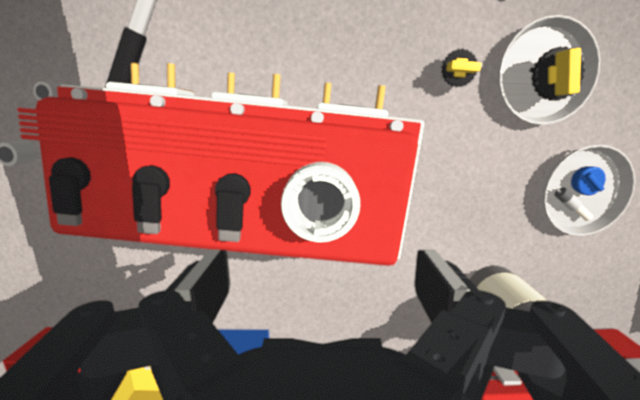

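Wrist view 1: neck rim centred near (320,203) with the land and its notches visible inside. Large cap in its dish at (560,72), a small look-alike at (460,67), and the blue cap's dish at (590,190). I'll enlarge the neck and take a second wrist position.

Request:
{"api": "move_arm", "payload": {
  "deltas": [
    [0,0,0,0,1,0,-1],
    [0,0,0,0,3,0,-1],
    [0,0,0,0,5,0,-1],
    [0,0,0,0,6,0,-1],
    [0,0,0,0,6,0,-1]
  ]
}}

```text
t: 1.87
position: [555.4, -32.3, 310.4]
eef_rot: [-0.001, 1.0, 0.0, 0.0]
wrist_force: [-0.7, -0.5, 0.0]
grip_width: 85.4
```

Request:
{"api": "move_arm", "payload": {
  "deltas": [
    [0,0,0,0,0,0,-1],
    [0,0,0,0,0,0,-1],
    [0,0,0,0,0,0,-1],
    [0,0,0,0,0,0,-1],
    [0,0,0,0,0,0,-1]
  ]
}}

```text
t: 2.28
position: [555.7, -34.1, 310.3]
eef_rot: [0.001, 1.0, 0.0, -0.0]
wrist_force: [0.0, 0.3, 0.5]
grip_width: 85.0
```

```bash
cat >> h.py <<'E'
def neck(img,uv,R=60):
    x0,y0=int(uv[0]-R),int(uv[1]-R);h=cv2.cvtColor(img[y0:y0+2*R,x0:x0+2*R],cv2.COLOR_RGB2HSV)
    m=cv2.morphologyEx(cv2.inRange(h,(0,0,195),(180,60,255)),cv2.MORPH_OPEN,np.ones((2,2)))
    cs,_=cv2.findContours(m,cv2.RETR_EXTERNAL,cv2.CHAIN_APPROX_NONE)
    c=min(cs,key=lambda c:np.hypot(*(np.array(cv2.minEnclosingCircle(c)[0])-R)) if len(c)>60 else 1e9)
    e=cv2.fitEllipse(cv2.convexHull(c));return np.array(e[0])+[x0,y0],e[1],e[2]
E
python3 - <<'E'
from h import *
from workcell import r
import pickle
s=r.get_state();c=r.read_camera("wrist");pickle.dump((s,c),open("w2.pkl","wb"))
s1,c1=pickle.load(open("w1.pkl","rb"))
e1=neck(c1["img"],(320,203));print(e1)
T2=wristT(s,c);P=np.array([555,-93,200.]);q=T2[:3,:3].T@(P-T2[:3,3]);u=c["intrinsics"]@(q/q[2]);print(u,s["position"])
e2=neck(c["img"],u[:2]);print(e2)
print(tri([ray(c1,e1[0],wristT(s1,c1)),ray(c,e2[0],T2)]))
for z in(190,195,200):print(z,onz(c1,e1[0],z,wristT(s1,c1)),onz(c,e2[0],z,T2))
i,j=int(u[0]),int(u[1])
a=cv2.resize(c1["img"][158:248,275:365],(400,400),interpolation=cv2.INTER_CUBIC);b=cv2.resize(c["img"][j-45:j+45,i-45:i+45],(400,400),interpolation=cv2.INTER_CUBIC)
cv2.imwrite("pics/n.png",np.hstack([a,b])[...,::-1])
E
```

```text
(array([321.51654816, 203.4890976 ]), (77.43938446044922, 79.5502700805664), 33.878238677978516)
[247.65235151 203.03443751   1.        ] [555.67028568 -34.06356719 310.27006366]
(array([251.14823151, 203.56293869]), (78.49971008300781, 81.235107421875), 55.781219482421875)
(array([557.60835176, -91.93197061, 193.37184136]), [np.float64(0.32618120593639593), np.float64(0.3261812059363788)])
190 [558.87765441 -91.93405307 190.        ] [558.20284322 -92.70378207 190.        ]
195 [557.49722268 -91.92988568 195.        ] [556.8194353  -91.53026175 195.        ]
200 [556.11679095 -91.92571829 200.        ] [555.43602739 -90.35674143 200.        ]
```

View pics/n.png

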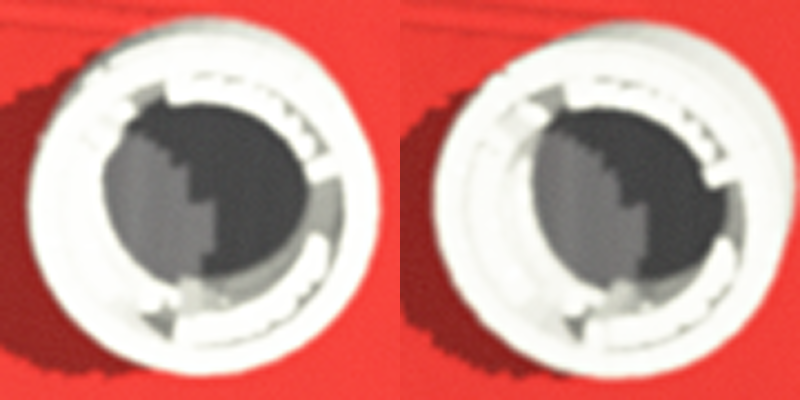

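Neck crop: three gaps in the land at image angles of about 0°, 117° and −110° about centre (200,210), so one at world yaw ≈93° mod 120. Now to the cap.

Request:
{"api": "move_arm", "payload": {
  "deltas": [
    [0,0,0,1.5,3,0,-1],
    [0,0,0,3.4,6.6,0,-1],
    [0,0,0,5.2,10.2,0,-1],
    [0,0,0,7,13.8,0,-1],
    [0,0,0,8.8,17.2,0,-1]
  ]
}}

```text
t: 2.75
position: [466.7, 139.7, 310.4]
eef_rot: [0.0, 1.0, 0.0, 0.0]
wrist_force: [1.4, 1.0, -0.3]
grip_width: 86.1
```

Request:
{"api": "move_arm", "payload": {
  "deltas": [
    [0,0,-0.06,1.2,2,2,-1],
    [0,0,-0.12,2.3,4.3,5,-1],
    [0,0,-0.19,3.3,6.3,8,-1],
    [0,0,-0.19,3.3,6.3,10,-1],
    [0,0,-0.19,3.3,6.3,10,-1]
  ]
}}

```text
t: 3.17
position: [432.6, 201.6, 205.4]
eef_rot: [-0.096, 0.995, -0.002, -0.003]
wrist_force: [-0.6, -0.7, -0.4]
grip_width: 85.7
```

Request:
{"api": "move_arm", "payload": {
  "deltas": [
    [0,0,0,0,0,0,-1],
    [0,0,0,0,0,0,-1],
    [0,0,0,0,0,0,-1],
    [0,0,0,0,0,0,-1],
    [0,0,0,0,0,0,-1]
  ]
}}

```text
t: 3.58
position: [435.3, 201.4, 211.5]
eef_rot: [-0.094, 0.996, 0.001, 0.001]
wrist_force: [0.5, 0.4, 0.8]
grip_width: 85.5
```

```bash
python3 - <<'E'
from h import *
from workcell import r
import pickle
s=r.get_state();c=r.read_camera("wrist");pickle.dump((s,c),open("w3.pkl","wb"));cv2.imwrite("pics/w3.png",c["img"][...,::-1])
go(434,201,200,191)
for b in blobs(c["img"],(20,120,60),(35,255,255),(0,0,640,400),100):print(b[:3])
# neck thresholds
for f,uv in(("w1.pkl",(320,204)),("w2.pkl",(250,204))):
    s,c=pickle.load(open(f,"rb"));x0,y0=uv[0]-60,uv[1]-60;h=cv2.cvtColor(c["img"][y0:y0+120,x0:x0+120],cv2.COLOR_RGB2HSV)
    for v in(215,230,240,248):
        m=cv2.inRange(h,(0,0,v),(180,60,255));m=cv2.morphologyEx(m,cv2.MORPH_OPEN,np.ones((3,3)))
        cs,_=cv2.findContours(m,cv2.RETR_EXTERNAL,cv2.CHAIN_APPROX_NONE);q=max(cs,key=cv2.contourArea);e=cv2.fitEllipse(cv2.convexHull(q));p=np.array(e[0])+[x0,y0]
        print(f,v,p.round(2),np.round(e[1],1),round(e[2]),onz(c,p,195,wristT(s,c)).round(1))
E
```

```text
pos [435.2 201.4 211.1] t 3.63 F [-0.4 -0.9 -0.1] w 85.1 j [ 0.86 -0.29 -0.28  0.   -1.58 -2.24]
delta rv [ 0.001  0.001 -0.003] cm [ 0.12 -0.02  1.11] rows 0.26855951759943764 0.026205707133893315
(np.int32(835), array([318.17365269,  47.19401198]), array([304,  24,  29,  45]))
(np.int32(737), array([204.55088195, 156.40162822]), array([183, 144,  43,  25]))
(np.int32(1286), array([321.83437014, 188.88491446]), array([306, 162,  33,  56]))
w1.pkl 215 [320.71 202.75] [76.9 79.2] 40 [556.9 -92.6 195. ]
w1.pkl 230 [320.88 202.93] [76.5 78.8] 45 [557.  -92.4 195. ]
w1.pkl 240 [321.   203.22] [76.  78.2] 58 [557.3 -92.3 195. ]
w1.pkl 248 [321.01 203.57] [75.5 77.5] 72 [557.6 -92.3 195. ]
w2.pkl 215 [250.24 202.8 ] [77.8 81.3] 61 [556.2 -92.2 195. ]
w2.pkl 230 [250.41 202.91] [77.4 80.9] 64 [556.3 -92.1 195. ]
w2.pkl 240 [250.55 203.48] [76.  80.5] 74 [556.7 -92.  195. ]
w2.pkl 248 [248.97 204.93] [73. 78.] 116 [558.  -93.4 195. ]
```

View pics/w3.png

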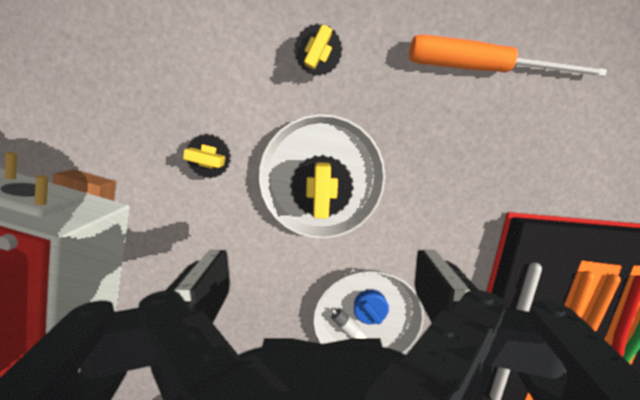

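```bash
python3 - <<'E'
from h import *
import pickle
s,c=pickle.load(open("w3.pkl","rb"));T=wristT(s,c)
d=pickle.load(open("d0.pkl","rb"));t=d["top"];sc=d["scene"]
h=cv2.cvtColor(c["img"],cv2.COLOR_RGB2HSV)
b=[b for b in blobs(c["img"],(20,120,60),(35,255,255),(280,140,360,240),300)][0]
ys,xs=np.nonzero(b[3]);xs+=280;ys+=140
for k in range(ys.min(),ys.max()+1,5):print(k,xs[ys==k].min(),xs[ys==k].max(),end="; ")
e=[onz(c,(322,162),58,T),onz(c,(322,218),58,T)];print("\nends@58",e,np.linalg.norm(e[0]-e[1]))
print("c@46,58",onz(c,b[1],46,T),onz(c,b[1],58,T))
print(tri([ray(c,b[1],T),ray(t,(227.9,230.27)),ray(sc,(365.25,180.76))]))
m=((xs<315)|(xs>329));m2=~m
print("bar-only mean V",h[ys[m2],xs[m2],2].mean(),"nub",h[ys[m],xs[m],2].mean())
cv2.imwrite("pics/w3c.png",cv2.resize(c["img"][145:235,275:365],(600,600),interpolation=cv2.INTER_CUBIC)[...,::-1])
E
```

```text
162 317 327; 167 314 331; 172 314 331; 177 307 336; 182 306 338; 187 306 338; 192 306 338; 197 307 337; 202 313 330; 207 313 329; 212 313 329; 217 315 327; 
ends@58 [array([408.73031394, 196.32959321,  58.        ]), array([460.91582183, 206.36454691,  58.        ])] 53.14158004205178
c@46,58 [435.87662586 201.41206097  46.        ] [433.18842541 200.8769324   58.        ]
(array([435.07386113, 201.20549032,  46.83403638]), [np.float64(0.6228364854238517), np.float64(0.8042072299241696), np.float64(0.21191620638091824)])
bar-only mean V 241.1046931407942 nub 179.3054945054945
```

View pics/w3c.png

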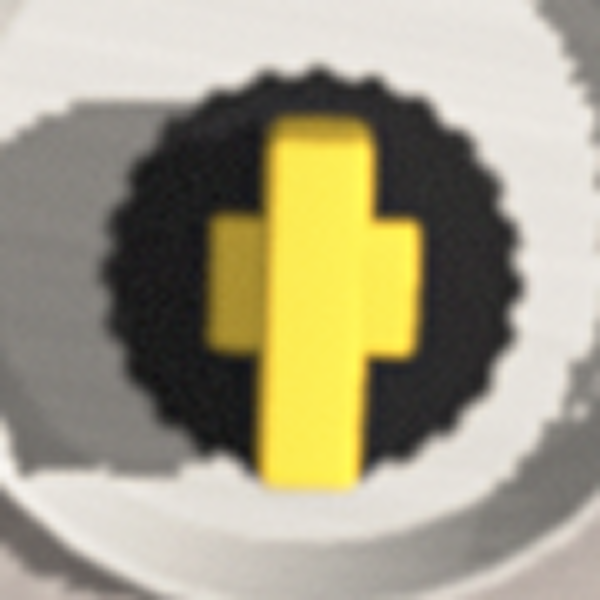

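Crop: the bar is vertical in the image (aligned with tool x at yaw ≈191°), with a low hub across its middle, so I'll grip only the upper part of the bar. Bar centre is (435, 201.2, 46.8), consistent with the text.

Request:
{"api": "move_arm", "payload": {
  "deltas": [
    [0,0,0,0,0,3,-1],
    [0,0,0,0,0,6.5,-1],
    [0,0,0,0,0,10,-1],
    [0,0,0,0,0,13,-1],
    [0,0,0,0,0,15.1,-1]
  ]
}}

```text
t: 4.05
position: [433.7, 200.7, 56.3]
eef_rot: [-0.094, 0.996, -0.001, -0.001]
wrist_force: [-0.5, -0.6, -0.5]
grip_width: 85.3
```

Request:
{"api": "move_arm", "payload": {
  "deltas": [
    [0,0,0,0,0,0,0.3],
    [0,0,0,0,0,0,0.6],
    [0,0,0,0,0,0,1],
    [0,0,0,0,0,0,1],
    [0,0,0,0,0,0,1]
  ],
  "squeeze": 50
}}

```text
t: 4.47
position: [435.6, 202.3, 61.2]
eef_rot: [-0.095, 0.995, 0.001, 0.001]
wrist_force: [0.6, -0.2, -0.2]
grip_width: 25.9
```

Request:
{"api": "move_arm", "payload": {
  "deltas": [
    [0,0,0,0,0,0,1],
    [0,0,0,0,0,0,1],
    [0,0,0,0,0,0,1],
    [0,0,0,0,0,0,1],
    [0,0,0,0,0,0,1]
  ],
  "squeeze": 50
}}

```text
t: 4.88
position: [435.5, 202.1, 60.7]
eef_rot: [-0.095, 0.995, 0.001, 0.001]
wrist_force: [-1.0, 0.6, 6.5]
grip_width: 12.7
```

Request:
{"api": "move_arm", "payload": {
  "deltas": [
    [0,0,0,0,0,-1,1],
    [0,0,0,0,0,-3,1],
    [0,0,0,0,0,-6,1],
    [0,0,0,0,0,-9,1],
    [0,0,0,0,0,-12,1]
  ]
}}

```text
t: 5.3
position: [434.3, 201.2, 180.6]
eef_rot: [-0.095, 0.996, -0.0, -0.001]
wrist_force: [0.6, 0.1, 0.4]
grip_width: 12.8
```

Request:
{"api": "move_arm", "payload": {
  "deltas": [
    [0,0,0,0,0,-3,1],
    [0,0,0,0,0,-6,1],
    [0,0,0,0,0,-9,1],
    [0,0,0,0,0,-11,1],
    [0,0,0,0,0,-12,1]
  ]
}}

```text
t: 5.72
position: [435.1, 201.5, 302.8]
eef_rot: [-0.095, 0.996, 0.001, 0.002]
wrist_force: [-0.1, -0.3, -0.3]
grip_width: 12.5
```

```bash
python3 - <<'E'
from h import *
from workcell import r
import pickle
s=r.get_state();c=r.read_camera("wrist");pickle.dump((s,c),open("w4.pkl","wb"))
go(490,-93,300,213);print(s["torque"])
cv2.imwrite("pics/w4.png",cv2.resize(c["img"][200:400,160:480],(800,500))[...,::-1])
E
```

```text
pos [435.3 201.7 303.1] t 5.77 F [-1.  -0.2  0.6] w 12.6 j [ 0.86 -0.27 -0.09  0.   -1.74 -2.24]
delta rv [ 0.001  0.004 -0.386] cm [  0.18 -29.97   0.25] rows 7.1880904755642 3.091712138916431
[ 0.01824616 -0.02366671 -0.02671734]
```

View pics/w4.png

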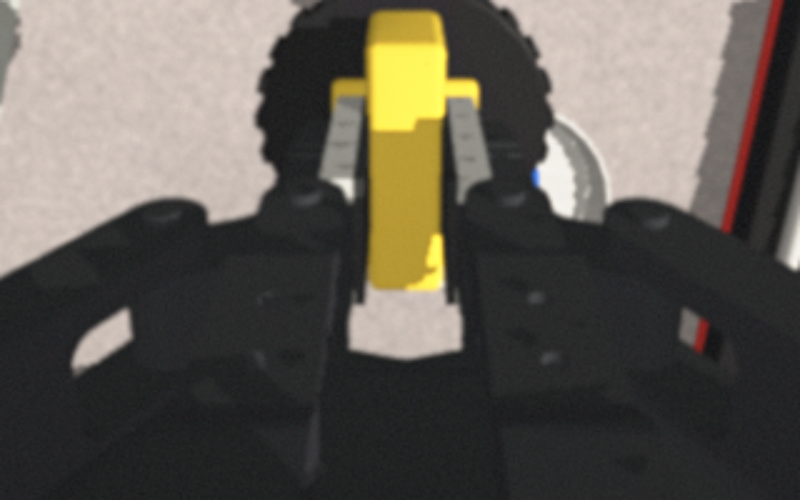

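Held cap: bar between the pads, fingertips resting on the hub at crop (350,95) and (463,95), flange square to the view. I'll check where it sits in the hand while moving beside the neck for a settled look.

Request:
{"api": "move_arm", "payload": {
  "deltas": [
    [0,0,-0.08,-1.5,-2,0,1],
    [0,0,-0.16,-3.5,-5,0,1],
    [0,0,-0.24,-6,-8,0,1],
    [0,0,-0.32,-8.5,-11,0,1],
    [0,0,-0.386,-11,-14,0,1]
  ]
}}

```text
t: 6.18
position: [569.8, 83.5, 297.4]
eef_rot: [-0.286, 0.958, 0.0, -0.001]
wrist_force: [0.1, 1.3, -0.2]
grip_width: 12.9
```

```bash
python3 - <<'E'
from h import *
import pickle
go(635,-93,305,213)
s,c=pickle.load(open("w4.pkl","rb"));H=c["hand_eye"]
for uv in((322.8,216.8),(322,315.2)):
    print([onz(c,uv,z,H).round(1) for z in(0,2,6)])
t=pickle.load(open("d0.pkl","rb"))["top"]
for uv in((325.17,183.2),):print(onz(t,uv,195),onz(t,uv,190))
E
```

```text
pos [569.8  83.5 297.4] t 6.18 F [ 0.1  1.3 -0.2] w 12.9 j [ 0.49 -0.01  0.13 -0.   -1.71 -1.48]
delta rv [ 0.001 -0.002  0.004] cm [  4.23 -18.33  -0.78] rows 4.516265468137574 0.041510050434316055
[array([24.9,  0. ,  0. ]), array([24.3,  0. ,  2. ]), array([23.,  0.,  6.])]
[array([-24. ,  -0.3,   0. ]), array([-25.4,  -0.3,   2. ]), array([-28.2,  -0.3,   6. ])]
[555.87051135 -94.51942423 195.        ] [557.02247259 -94.53743311 190.        ]
```

Request:
{"api": "move_arm", "payload": {
  "deltas": [
    [0,0,0,0.7,-3,0,1],
    [0,0,0,1.5,-6.5,0,1],
    [0,0,0,2.3,-10,0,1],
    [0,0,0,3,-13,0,1],
    [0,0,0,3.6,-14.7,0,1]
  ]
}}

```text
t: 6.6
position: [619.2, -60.8, 296.4]
eef_rot: [-0.283, 0.959, 0.0, -0.002]
wrist_force: [-0.1, -0.0, -0.9]
grip_width: 12.3
```

Request:
{"api": "move_arm", "payload": {
  "deltas": [
    [0,0,0,0,0,0,1],
    [0,0,0,0,0,0,1],
    [0,0,0,0,0,0,1],
    [0,0,0,0,0,0,1],
    [0,0,0,0,0,0,1]
  ]
}}

```text
t: 7.02
position: [618.8, -57.0, 299.2]
eef_rot: [-0.285, 0.959, 0.0, -0.0]
wrist_force: [0.1, -0.1, -0.3]
grip_width: 12.5
```

```bash
python3 - <<'E'
from h import *
from workcell import r
import pickle
s=r.get_state();c=r.read_camera("wrist");pickle.dump((s,c),open("w5.pkl","wb"))
T=wristT(s,c);P=np.array([557,-93,195.]);q=T[:3,:3].T@(P-T[:3,3]);u=(c["intrinsics"]@(q/q[2]))[:2];print(u,s["position"])
x0,y0=(u-60).astype(int);x0=max(x0,0);y0=max(y0,0);im=c["img"][y0:y0+120,x0:x0+120];h=cv2.cvtColor(im,cv2.COLOR_RGB2HSV)
for v in(215,230,240,248):
    m=cv2.inRange(h,(0,0,v),(180,60,255));m=cv2.morphologyEx(m,cv2.MORPH_OPEN,np.ones((3,3)))
    cs,_=cv2.findContours(m,cv2.RETR_EXTERNAL,cv2.CHAIN_APPROX_NONE);q=max(cs,key=cv2.contourArea);e=cv2.fitEllipse(cv2.convexHull(q));p=np.array(e[0])+[x0,y0]
    print(v,p.round(2),np.round(e[1],1),round(e[2]),onz(c,p,195,T).round(1))
s2,c2=pickle.load(open("w2.pkl","rb"));print(tri([ray(c,p,T),ray(c2,(250,204),wristT(s2,c2))]))
o=[onz(c,p+d,195,T) for d in((-38,0),(38,0))];print(o)
go(557.5,-93,300,213)
cv2.imwrite("pics/w5.png",cv2.resize(im,(600,600),interpolation=cv2.INTER_CUBIC)[...,::-1])
E
```

```text
[327.45374398 109.88357814] [618.84723807 -56.98553882 299.16164869]
215 [327.42 109.28] [87.8 91.8] 2 [556.5 -93.3 195. ]
230 [327.56 109.34] [87.5 91.6] 4 [556.5 -93.2 195. ]
240 [327.71 109.4 ] [87.2 91.5] 4 [556.5 -93.1 195. ]
248 [327.88 109.5 ] [86.8 91.1] 3 [556.4 -93.  195. ]
(array([556.72970179, -92.65215604, 195.7085793 ]), [np.float64(0.42467808286303227), np.float64(0.42467808286286146)])
[array([ 571.27146598, -115.74000195,  195.        ]), array([541.56066207, -70.25376106, 195.        ])]
pos [618.9 -57.1 299.3] t 7.07 F [ 0.2  0.6 -0.7] w 12.7 j [ 0.23  0.11  0.26 -0.   -1.72 -1.22]
delta rv [0.    0.    0.001] cm [ 7.1   0.34 -0.07] rows 1.705832915090824 0.010427781359871425
```

View pics/w5.png

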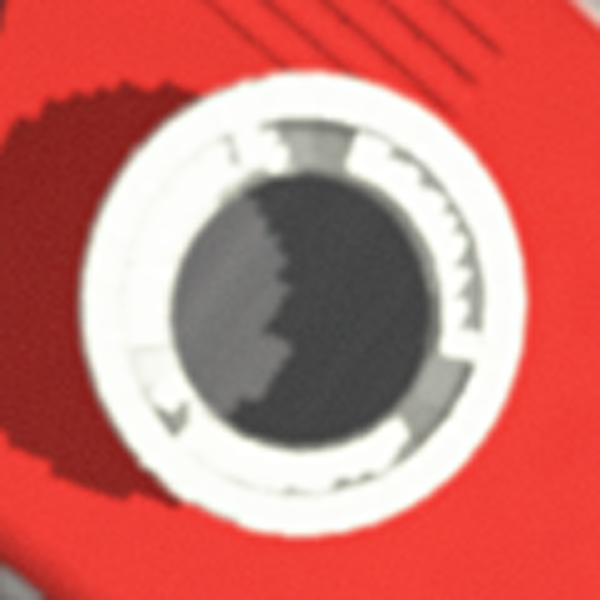

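Neck is at (556.6, −93, 195.5), agreeing with the earlier view within a millimetre. Gaps in this crop at (440,385) and (312,150) put a gap centre at world yaw ≈88.5° mod 120. I'll align over the neck with tool yaw 208.5.

Request:
{"api": "move_arm", "payload": {
  "deltas": [
    [0,0,0.02,1.5,0.1,0,1],
    [0,0,0.04,3.5,0.2,0,1],
    [0,0,0.06,5.5,0.3,0,1],
    [0,0,0.08,7.2,0.35,0,1],
    [0,0,0.08,7.2,0.35,0,1]
  ]
}}

```text
t: 7.48
position: [555.1, -95.0, 301.0]
eef_rot: [-0.245, 0.97, -0.0, 0.001]
wrist_force: [1.0, 0.2, -0.3]
grip_width: 12.3
```

Request:
{"api": "move_arm", "payload": {
  "deltas": [
    [0,0,0,0,0,1,1],
    [0,0,0,0,0,2,1],
    [0,0,0,0,0,3,1],
    [0,0,0,0,0,3.5,1],
    [0,0,0,0,0,3.5,1]
  ]
}}

```text
t: 7.9
position: [556.4, -93.8, 261.3]
eef_rot: [-0.246, 0.969, 0.001, -0.002]
wrist_force: [0.9, 0.3, -1.1]
grip_width: 13.0
```

```bash
python3 - <<'E'
from h import *
go(556.6,-93,255,208.5)
E
```

```text
pos [556.4 -93.8 261.3] t 7.9 F [ 0.9  0.3 -1.1] w 13.0 j [ 0.19 -0.05  0.03 -0.   -1.65 -1.26]
delta rv [ 0.002 -0.004 -0.001] cm [-0.06  0.06  0.63] rows 0.15259912557119928 0.03647132555737488
```

Request:
{"api": "move_arm", "payload": {
  "deltas": [
    [0,0,0,-0.05,0.05,0.3,1],
    [0,0,0,-0.05,0.05,0.6,1],
    [0,0,0,-0.05,0.05,0.9,1],
    [0,0,0,-0.05,0.05,1,1],
    [0,0,0,-0.05,0.05,1,1]
  ]
}}

```text
t: 8.32
position: [556.9, -93.6, 254.0]
eef_rot: [-0.245, 0.969, 0.0, -0.0]
wrist_force: [0.5, -0.4, -0.3]
grip_width: 12.6
```

Request:
{"api": "move_arm", "payload": {
  "deltas": [
    [0,0,0,0,0,0.1,1],
    [0,0,0,0,0,0.2,1],
    [0,0,0,0,0,0.3,1],
    [0,0,0,0,0,0.3,1],
    [0,0,0,0,0,0.3,1]
  ]
}}

```text
t: 8.73
position: [556.9, -93.7, 251.2]
eef_rot: [-0.245, 0.969, 0.0, -0.0]
wrist_force: [1.0, 0.3, -0.6]
grip_width: 12.7
```

Request:
{"api": "move_arm", "payload": {
  "deltas": [
    [0,0,0,0,0.06,0.05,1],
    [0,0,0,0,0.06,0.1,1],
    [0,0,0,0,0.06,0.2,1],
    [0,0,0,0,0.06,0.3,1],
    [0,0,0,0,0.06,0.3,1]
  ]
}}

```text
t: 9.15
position: [556.8, -93.3, 250.7]
eef_rot: [-0.245, 0.969, -0.001, 0.001]
wrist_force: [-2.4, 1.0, 6.9]
grip_width: 12.6
```

Request:
{"api": "move_arm", "payload": {
  "deltas": [
    [0,0,0,0,0,0.05,1],
    [0,0,0,0,0,0.1,1],
    [0,0,0,0,0,0.15,1],
    [0,0,0,0,0,0.2,1],
    [0,0,0,0,0,0.2,1]
  ]
}}

```text
t: 9.57
position: [556.9, -93.4, 250.5]
eef_rot: [-0.246, 0.969, -0.001, 0.002]
wrist_force: [-5.8, 2.7, 14.7]
grip_width: 12.5
```

Request:
{"api": "move_arm", "payload": {
  "deltas": [
    [0,0,0,0,0,-0.1,1],
    [0,0,-0.04,0,0,-0.1,1],
    [0,0,-0.08,0,0,-0.1,1],
    [0,0,-0.12,0,0,-0.1,1],
    [0,0,-0.16,0,0,-0.1,1]
  ]
}}

```text
t: 9.98
position: [557.4, -93.7, 250.6]
eef_rot: [-0.323, 0.946, -0.001, 0.002]
wrist_force: [-0.0, 0.0, 8.4]
grip_width: 12.5
```

```bash
python3 - <<'E'
from h import *
from workcell import r
go(556.6,-93,250,218);print(r.get_state()["torque"])
E
```

```text
pos [557.4 -93.7 250.6] t 9.98 F [-0.   0.   8.4] w 12.5 j [ 0.19 -0.06 -0.    0.   -1.62 -1.1 ]
delta rv [-0.004  0.003 -0.006] cm [0.02 0.11 0.06] rows 0.030322824045757955 0.06329172423733567
[-0.06022931  0.22393621 -0.12110433]
```

Request:
{"api": "move_arm", "payload": {
  "deltas": [
    [0,0,-0.04,0,0,0,1],
    [0,0,-0.08,0,0,0,1],
    [0,0,-0.12,0,0,0,1],
    [0,0,-0.16,0,0,0,1],
    [0,0,-0.16,0,0,0,1]
  ]
}}

```text
t: 10.4
position: [557.5, -93.8, 250.6]
eef_rot: [-0.398, 0.918, -0.002, 0.002]
wrist_force: [-0.2, -0.5, 8.8]
grip_width: 12.4
```

Request:
{"api": "move_arm", "payload": {
  "deltas": [
    [0,0,-0.04,0,0,0,1],
    [0,0,-0.08,0,0,0,1],
    [0,0,-0.12,0,0,0,1],
    [0,0,-0.16,0,0,0,1],
    [0,0,-0.16,0,0,0,1]
  ]
}}

```text
t: 10.82
position: [557.5, -93.8, 250.6]
eef_rot: [-0.47, 0.883, -0.002, 0.002]
wrist_force: [-0.3, 0.3, 8.8]
grip_width: 12.5
```

Request:
{"api": "move_arm", "payload": {
  "deltas": [
    [0,0,-0.04,0,0,0,1],
    [0,0,-0.08,0,0,0,1],
    [0,0,-0.12,0,0,0,1],
    [0,0,-0.16,0,0,0,1],
    [0,0,-0.16,0,0,0,1]
  ]
}}

```text
t: 11.23
position: [557.5, -93.8, 250.6]
eef_rot: [-0.539, 0.843, -0.002, 0.002]
wrist_force: [-0.0, -0.1, 8.5]
grip_width: 12.6
```

Request:
{"api": "move_arm", "payload": {
  "deltas": [
    [0,0,-0.04,0,0,0,1],
    [0,0,-0.08,0,0,0,1],
    [0,0,-0.12,0,0,0,1],
    [0,0,-0.14,0,0,0,1],
    [0,0,-0.14,0,0,0,1]
  ]
}}

```text
t: 11.65
position: [557.5, -93.8, 250.5]
eef_rot: [-0.596, 0.803, -0.002, 0.002]
wrist_force: [0.4, -0.2, 9.6]
grip_width: 12.4
```

Request:
{"api": "move_arm", "payload": {
  "deltas": [
    [0,0,-0.03,0,0,0,1],
    [0,0,-0.06,0,0,0,1],
    [0,0,-0.09,0,0,0,1],
    [0,0,-0.12,0,0,0,1],
    [0,0,-0.12,0,0,0,1]
  ]
}}

```text
t: 12.07
position: [557.5, -93.8, 250.1]
eef_rot: [-0.643, 0.766, -0.002, 0.002]
wrist_force: [0.8, -1.4, 7.0]
grip_width: 12.5
```

Request:
{"api": "move_arm", "payload": {
  "deltas": [
    [0,0,-0.03,0,0,0,1],
    [0,0,-0.06,0,0,0,1],
    [0,0,-0.06,0,0,0,1],
    [0,0,-0.06,0,0,0,1],
    [0,0,-0.06,0,0,0,1]
  ]
}}

```text
t: 12.48
position: [556.6, -93.0, 247.1]
eef_rot: [-0.665, 0.747, 0.0, 0.0]
wrist_force: [0.9, -0.9, -1.6]
grip_width: 12.7
```

```bash
python3 - <<'E'
from h import *
from workcell import r
go(556.6,-93,247,263);print(r.get_state()["torque"])
E
```

```text
pos [556.6 -93.  247.1] t 12.48 F [ 0.9 -0.9 -1.6] w 12.7 j [ 0.19 -0.05 -0.01 -0.   -1.62 -0.31]
delta rv [0.    0.    0.007] cm [-0.   -0.    0.01] rows 0.003602654545998023 0.055758693402996114
[-0.24235182 -0.19588556  0.01175525]
```

It dropped at yaw ≈263, with no load left. Lowering into the gap.

Request:
{"api": "move_arm", "payload": {
  "deltas": [
    [0,0,-0.04,0,0,0.1,1],
    [0,0,-0.08,0,0,0.2,1],
    [0,0,-0.08,0,0,0.3,1],
    [0,0,-0.08,0,0,0.4,1],
    [0,0,-0.08,0,0,0.5,1]
  ]
}}

```text
t: 12.9
position: [556.5, -93.0, 241.7]
eef_rot: [-0.694, 0.72, 0.0, -0.0]
wrist_force: [-0.0, -0.2, -1.5]
grip_width: 12.9
```

Request:
{"api": "move_arm", "payload": {
  "deltas": [
    [0,0,0,0,0,0.1,1],
    [0,0,0,0,0,0.2,1],
    [0,0,0,0,0,0.25,1],
    [0,0,0,0,0,0.3,1],
    [0,0,0,0,0,0.3,1]
  ]
}}

```text
t: 13.32
position: [556.7, -93.1, 240.2]
eef_rot: [-0.695, 0.719, -0.0, 0.0]
wrist_force: [-2.4, 0.7, 3.8]
grip_width: 12.9
```

Request:
{"api": "move_arm", "payload": {
  "deltas": [
    [0,0,0.03,0,0,0,1],
    [0,0,0.06,0,0,0,1],
    [0,0,0.1,0,0,0,1],
    [0,0,0.1,0,0,0,1],
    [0,0,0.1,0,0,0,1]
  ]
}}

```text
t: 13.73
position: [556.9, -93.3, 239.9]
eef_rot: [-0.658, 0.753, -0.001, 0.0]
wrist_force: [0.9, -0.2, 3.9]
grip_width: 12.5
```

Request:
{"api": "move_arm", "payload": {
  "deltas": [
    [0,0,0.04,0,0,0.03,1],
    [0,0,0.08,0,0,0.05,1],
    [0,0,0.12,0,0,0.08,1],
    [0,0,0.16,0,0,0.1,1],
    [0,0,0.16,0,0,0.1,1]
  ]
}}

```text
t: 14.15
position: [556.9, -93.3, 238.8]
eef_rot: [-0.595, 0.804, -0.0, 0.0]
wrist_force: [0.2, -0.3, 3.6]
grip_width: 12.5
```

Sinking as expected. I'll carry on.

Request:
{"api": "move_arm", "payload": {
  "deltas": [
    [0,0,0.05,0,0,0.03,1],
    [0,0,0.1,0,0,0.07,1],
    [0,0,0.15,0,0,0.1,1],
    [0,0,0.2,0,0,0.13,1],
    [0,0,0.2,0,0,0.13,1]
  ]
}}

```text
t: 14.57
position: [556.8, -93.3, 237.4]
eef_rot: [-0.512, 0.859, -0.0, 0.0]
wrist_force: [-1.1, -1.1, 5.6]
grip_width: 12.9
```

Request:
{"api": "move_arm", "payload": {
  "deltas": [
    [0,0,0.05,0,0,0.03,1],
    [0,0,0.1,0,0,0.07,1],
    [0,0,0.15,0,0,0.1,1],
    [0,0,0.2,0,0,0.13,1],
    [0,0,0.2,0,0,0.13,1]
  ]
}}

```text
t: 14.98
position: [556.8, -93.2, 236.1]
eef_rot: [-0.424, 0.905, -0.0, 0.0]
wrist_force: [0.3, -0.0, 4.0]
grip_width: 12.8
```

```bash
python3 - <<'E'
from h import *
from workcell import r
go(556.6,-93,237,268);print(r.get_state()["torque"])
E
```

```text
pos [556.8 -93.2 236.1] t 14.98 F [ 0.3 -0.   4. ] w 12.8 j [ 0.19 -0.06 -0.03  0.   -1.6  -0.88]
delta rv [-0.001  0.    -0.659] cm [-0.01  0.03 -0.09] rows 0.022862979052684484 5.275204986230561
[-0.13738682  0.03462718 -0.00623819]
```

Request:
{"api": "move_arm", "payload": {
  "deltas": [
    [0,0,0.05,0,0,0.03,1],
    [0,0,0.1,0,0,0.07,1],
    [0,0,0.15,0,0,0.1,1],
    [0,0,0.2,0,0,0.13,1],
    [0,0,0.2,0,0,0.13,1]
  ]
}}

```text
t: 15.4
position: [556.8, -93.2, 234.8]
eef_rot: [-0.332, 0.943, -0.0, 0.0]
wrist_force: [0.5, -0.1, 5.2]
grip_width: 12.4
```

Request:
{"api": "move_arm", "payload": {
  "deltas": [
    [0,0,0.03,0,0,0.03,1],
    [0,0,0.06,0,0,0.05,1],
    [0,0,0.09,0,0,0.07,1],
    [0,0,0.12,0,0,0.08,1],
    [0,0,0.12,0,0,0.08,1]
  ]
}}

```text
t: 15.82
position: [556.6, -93.5, 234.0]
eef_rot: [-0.276, 0.961, -0.0, 0.0]
wrist_force: [-0.3, -1.8, 4.7]
grip_width: 12.6
```

```bash
python3 - <<'E'
from h import *
from workcell import r
go(556.6,-93,237,268);print(r.get_state()["torque"])
E
```

```text
pos [556.6 -93.5 234. ] t 15.82 F [-0.3 -1.8  4.7] w 12.6 j [ 0.19 -0.06 -0.03  0.   -1.6  -1.2 ]
delta rv [-0.001 -0.    -0.977] cm [-0.02  0.04 -0.3 ] rows 0.07242546227008956 7.821447200333734
[-0.58320933  0.1986598   0.02710976]
```

Request:
{"api": "move_arm", "payload": {
  "deltas": [
    [0,0,0.02,0,0,0.02,1],
    [0,0,0.04,0,0,0.04,1],
    [0,0,0.06,0,0,0.05,1],
    [0,0,0.08,0,0,0.06,1],
    [0,0,0.08,0,0,0.06,1]
  ]
}}

```text
t: 16.23
position: [556.5, -93.5, 233.8]
eef_rot: [-0.237, 0.971, -0.0, 0.0]
wrist_force: [-1.2, -2.2, 5.6]
grip_width: 13.1
```

```bash
python3 - <<'E'
from h import *
from workcell import r
go(556.6,-93,237,268);print(r.get_state()["torque"])
E
```

```text
pos [556.5 -93.5 233.8] t 16.23 F [-1.2 -2.2  5.6] w 13.1 j [ 0.19 -0.06 -0.03  0.   -1.59 -1.28]
delta rv [-1.000e-03 -0.000e+00 -1.057e+00] cm [-0.03  0.04 -0.32] rows 0.07818022914327083 8.456799470189555
[-0.36182525  0.58940001  0.03597323]
```

Request:
{"api": "move_arm", "payload": {
  "deltas": [
    [0,0,0.02,0,0,0.03,1],
    [0,0,0.04,0,0,0.06,1],
    [0,0,0.06,0,0,0.08,1],
    [0,0,0.06,0,0,0.08,1],
    [0,0,0.06,0,0,0.08,1]
  ]
}}

```text
t: 16.65
position: [556.7, -93.5, 233.7]
eef_rot: [-0.209, 0.978, -0.0, 0.001]
wrist_force: [-2.7, -0.7, 9.0]
grip_width: 12.2
```

```bash
python3 - <<'E'
from h import *
from workcell import r
go(556.6,-93,237,268);print(r.get_state()["torque"])
E
```

```text
pos [556.7 -93.5 233.7] t 16.65 F [-2.7 -0.7  9. ] w 12.2 j [ 0.19 -0.06 -0.03  0.   -1.59 -1.34]
delta rv [-0.002  0.    -1.116] cm [-0.01  0.04 -0.33] rows 0.07900983710368019 8.9279896176123
[-0.09301695  0.88312799  0.06572198]
```

Height stays at 233.7 while extra push only raises the force, so the flange is on the rim. Easing off, opening part-way and rising.

Request:
{"api": "move_arm", "payload": {
  "deltas": [
    [0,0,0,0,0,-0.1,1],
    [0,0,0,0,0,-0.2,1],
    [0,0,0,0,0,-0.2,0.3],
    [0,0,0,0,0,-0.2,0],
    [0,0,0,0,0,-0.2,0]
  ]
}}

```text
t: 17.07
position: [556.5, -92.8, 233.2]
eef_rot: [-0.207, 0.978, 0.0, -0.001]
wrist_force: [1.0, -0.2, -0.5]
grip_width: 42.7
```

Request:
{"api": "move_arm", "payload": {
  "deltas": [
    [0,0,0,0,0,0,0],
    [0,0,0,0,0,0,0],
    [0,0,0,0,0,0,0],
    [0,0,0,0,0,-0.2,0],
    [0,0,0,0,0,-0.5,0]
  ]
}}

```text
t: 17.48
position: [556.5, -93.1, 239.0]
eef_rot: [-0.206, 0.978, 0.0, -0.0]
wrist_force: [0.4, -0.5, -0.5]
grip_width: 42.9
```

Request:
{"api": "move_arm", "payload": {
  "deltas": [
    [0,0,0,0,0,-1,0],
    [0,0,0,0,0,-3,0],
    [0,0,0,0,0,-5,0],
    [0,0,0,0,0,-7,0],
    [0,0,0,0,0,-8,0]
  ]
}}

```text
t: 17.9
position: [557.0, -93.5, 323.1]
eef_rot: [-0.206, 0.978, -0.001, 0.002]
wrist_force: [-0.3, -0.2, 0.5]
grip_width: 42.5
```

Request:
{"api": "move_arm", "payload": {
  "deltas": [
    [0,0,0,-1,0,0,0],
    [0,0,0,-3,0,0,0],
    [0,0,0,-5,0,0,0],
    [0,0,0,-6,0,0,0],
    [0,0,0,-6,0,0,0]
  ]
}}

```text
t: 18.32
position: [612.8, -67.7, 316.2]
eef_rot: [-0.207, 0.978, 0.0, -0.002]
wrist_force: [0.2, 0.3, -1.0]
grip_width: 42.6
```

```bash
python3 - <<'E'
from h import *
from workcell import r
import pickle
s=r.get_state();c=r.read_camera("wrist");T=wristT(s,c);print(s["position"],s["grip_width"],s["wrist_force"])
b=max(blobs(c["img"],(20,120,60),(35,255,255),(150,30,500,300),200),key=lambda b:b[0]);print(b[:3],onz(c,b[1],219.6,T),onz(c,b[1],232,T))
h=cv2.cvtColor(c["img"],cv2.COLOR_RGB2HSV);x,y=b[1].astype(int);x0,y0=max(x-90,0),max(y-90,0)
m=cv2.inRange(h[y0:y0+180,x0:x0+180],(0,0,0),(180,255,60));cs,_=cv2.findContours(m,cv2.RETR_EXTERNAL,cv2.CHAIN_APPROX_NONE)
cv2.imwrite("pics/end.png",np.hstack([cv2.resize(c["img"],(480,300)),cv2.resize(r.read_camera("scene")["img"][150:230,270:390],(320,300))[:,:]])[...,::-1])
E
```

```text
[612.83370987 -67.66329693 316.16915618] 42.59670210503473 [ 0.16781029  0.26278529 -0.95911286]
(np.int32(2397), array([321.0350438 , 125.03003755]), array([299,  86,  45,  79])) [556.88317642 -93.34121784 219.6       ] [556.66632681 -93.43130806 232.        ]
```

View pics/end.png

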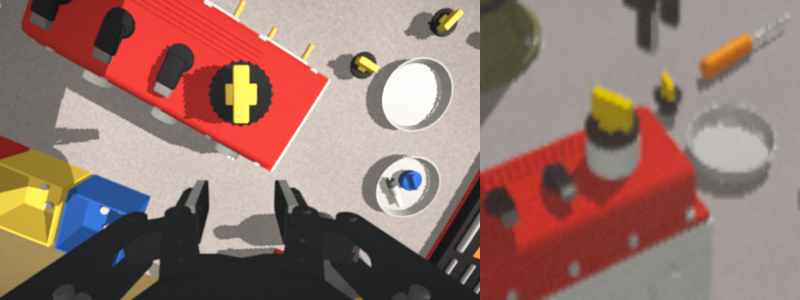

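Final picture: the cap sits level with its flange on the neck at (240,93) left and (612,130) right. Its dish is empty, and the other things look unmoved. Handing in.

```bash
python3 -c "
from workcell import r
print(r.job_done())"
```

```text
the job is handed in; nothing more can be done
None
```

The black cap is screwed home on the filler neck and released, and the job is handed in at about 18 s of the 61 s allowed.

- **Cap choice:** I took the largest of the three look-alike caps, the one in the steel dish, by the upper part of its grip bar.
- **Thread start:** The lugs met the land at TCP height 250.6 mm. The cap was turned about 55° backward under roughly 9 N and dropped. It settled 10.3 mm lower, against the 10.5 mm given.
- **Screwing down:** It was then turned about 64° forward, following the thread, and sank 6.5 mm. After that, extra push only raised the force, to about 9 N, with no further sinking, so I took the flange to be on the rim. I stopped short of the end stop.
- **Forces:** The highest wrist force I read was about 16 N, on first contact.
- **Last checks:** The grip bar measured at (556.8, −93.4), within about 1 mm of the neck axis. In two views the cap sits level on the rim, the gripper is clear, and the other things look unmoved.
- **Disagreement:** My camera estimates put the rim at 193 to 202 mm, most often about 195.5. Contact heights put it nearer 199.6 mm, so I relied on contact for all the vertical moves.

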